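# Show a notched glaze test tile to the code reader

### The arm

A 6-joint arm with a two-finger parallel gripper is mounted at the origin on the work surface. World frame = base frame: x ahead of the robot, y to its left, z up, the work surface at z = 0. Lengths are in mm, angles in degrees, forces in N, time in s.
With the tool pointing down it reaches from about 350 to 850 mm from the base axis. Payload 8.1 kg.
Tool frame: the origin (TCP) lies between the finger pads, 19 mm behind the fingertips; this is the grasp point; z points along the fingers, x is the direction in which the jaws open and shut, and the axes are right-handed (so a half turn about z gives the same grasp; the last joint's range is limited). The gripper opens to 85 mm and grips with 20 to 120 N. Pads are 22 mm wide; open, the fingers measure 114 mm over their backs; the gripper's body (76 mm by 85 mm) begins 54 mm behind the grasp point. The pads swing forward as they close: fully open they stand 13 mm farther back than shut.
Start: joints at [63.919, 7.471, 85.268, -0, 87.261, -4.893], TCP at [216.836, 559.453, 249.992] pointing down, gripper open.
Joint ranges: [-169.43, 169.43], [-51.17, 129.36], [1.28, 143.12], [-76.62, 256.62], [0, 156.53], [-152.29, 152.29]. Speed limits (degrees/s): [136.94, 136.94, 159.86, 180, 180, 180].

### API

Orientations are given as [roll, pitch, yaw] about the fixed x, y, z axes, in that order (R = Rz(yaw) Ry(pitch) Rx(roll)).
In Python, from bench import * gives the robot as it stands. The module is installed in compiled form; this text tells all that it offers.
- The arm moves only by the tool apply_moves, never from a script. Its argument "targets" is text: rows parted by semicolons, each of 7 numbers parted by spaces: the turn, a rotation vector about the tool's x, y, z in rad, then the shift along the tool's x, y, z in cm, then the finger opening in cm, from 0 to 8.54. A call has exactly 5 rows; each row is the pose to reach, as a shift and turn from the pose commanded when the call began, along the tool's axes at that moment; what a row does not reach only later rows make up. A row lasts 1/10 s, in which the tool goes at most 50 mm and 8.59 degrees, less where a joint would pass 70% of its speed; a pose out of reach is approached as far as the arm can. A call with a gripper value outside its range is refused whole. The fingers move at their own pace and stop on an object; "force" is the grip in N (left out, the last holds). Time passes only in rows, so rows that repeat a pose let the fingers close, or fill a call up. It gives the time, the measured TCP pose, the force and the opening at its end, in the units of the state.
- sense(): the state, without advancing time (a new reading comes with each control period).
- snapshot(name): name is "scene" or "top"; returns the picture (400x640x3 uint8, red, green, blue); there is no depth.
- camera_model(name): a dict with "fx", "fy", "cx", "cy" (pixels), "position" and "attitude" of the camera in the world. Camera axes: x right, y up, looking along -z (the intrinsics and any distortion apply to the point x, -y, -z); pixel columns grow to the right and rows downward; lengths in mm; the calibration is good to about 2 mm. A picture is of the moment at which its call begins. camera_model takes no time and is no camera call.
- hand_in(): hands the job in, once; it reports no verdict.
Trained networks look in the newest picture that a camera, given by its name, has taken for a name from the list of things; names that differ only in an ending like _2 or _b are one class to them, and where a whole thing is asked for, a point or a joint stands for the part that bears it (a point fixed in the world has none). Each returns a list of dicts, best first, with "confidence" (0 to 1); they miss things now and then, are a little off and sometimes report something else, mostly with a low value. They report only what shows in the picture. A call takes as long as a camera call. They do not tell look-alikes from the thing itself.
- recognise(camera, query): "at" ([row, column] in pixels, amid what is visible of it).
- place_of(camera, query): "at" ([row, column] in pixels: a listed point, or the origin of a listed thing).
The state is a dict: "time": time; "joint_pos": joint angles; "qd": joint speeds; "joint_efforts": joint torques, N m; "tool_pos": TCP position; "tcp_rot": TCP orientation; "ft_force": force on the tool from outside, world axes, zero at the start; "wrist_torque": the same for the moment, N m; "finger_gap": finger opening in mm.
Only numpy, scipy, OpenCV 4.12 (cv2) and the standard library are available. Lean on these libraries where they do the work, as an engineer would, in place of code of your own. Each camera call takes 0.05 s, during which the arm holds its last target. There are 200 camera calls.

### The job

On the ware board lie three flat test tiles of one size; only one has a small notch cut out of a corner, and that corner marks its bare, unglazed end, which carries the code on its upper face. Pick the notched tile up by its long edges, fingers clear of the bare end, and hold it in the air at the code reader: level, label face up, with the middle of its bare end squarely in front of the reader's tilted window, about 80 mm from the glass, still, and touching nothing but the gripper. Finish holding it there, without putting it down or letting go; do not bump the reader, and leave the two square-cornered tiles and all the other ware where they are.

Things in the scene. Friction and masses are not known exactly. Their poses are not given: they have to be found in the camera images.
- tile: the notched test tile, loose fired clay, 130 x 46 x 8 mm, 60 to 130 g, lying flat, label face up, turned any way. Origin: centre of the underside (full outline). x axis along the length to the bare, notched end (+65 mm); z out of the label face (up). Notch: square, 14 x 14 mm, through the corner at +x +y. White glaze from x = -65 to +22 mm, matt bare label end from +22 to +65.
- tile_label (a point): point on the notched tile: middle of the bare label end, on the upper face, at tile x = +43, y = 0, z = +8 mm
- blank_a: one of two uncoded test tiles, loose, same size, mass and finish as the notched one (glazed white, bare at one end) but with four square corners; to be left alone. Origin: centre of the underside, x along the length, z up
- blank_b: the other uncoded, square-cornered test tile, as blank_a; to be left alone
- board: wooden ware board, fixed, 170 (x) x 460 (y) x 20 mm thick, lying flat; the tiles lie on its top, 20 mm above the table. Origin: centre of the underside. The three tiles lie about 145 mm apart in a row along its y axis, in any order
- scanner: presentation code reader on a stand, fixed to the table: black round foot of radius 66 mm and 22 mm high, upright steel gooseneck 15 mm thick curving forward at 260 mm height to the head. Origin: centre of the foot's underside, z up; the reader faces its own -x side, its y axis is level
- scan_head: the reader's head, a grey box: 56 x 72 mm front, 62 deep (115 with clamp), its window looking down and forward, 35 degrees from straight down. Origin: centre of the window's outer face, at scanner x = -100 mm, 185 mm above the table. z axis: line of sight, out of the window, down and forward; y axis level, across the window. The box lies on the -z side
- read_spot (a point): middle of the reading zone: point on the line of sight 80 mm out from the window, in the air 119 mm above the table and 146 mm in front of the foot's centre
- beaker: small bare clay cup, loose, radius 32, 62 mm high, past one end of the board. Origin: centre of the underside. Bystander
- dish: small white bowl, loose, radius 48, 34 mm high, on the table in front of the reader. Origin: centre of the underside. Bystander
- prop: round tubular kiln prop, loose, 36 mm across, 50 mm high, on the robot's side of the board. Origin: centre of the underside. Bystander
- flask: small square clay bottle, loose, 44 x 44 mm, 73 mm high with its neck, behind the board. Origin: centre of the underside. Bystander
- rib_knife: small spatula with a wooden handle, loose, 170 mm long, lying on the table at the right. Origin: underside. Bystander
Mind the look-alikes: they are no part of the job. Leave any red look-alike of the tile alone.

How it is judged (in metres and radians):
On the way:
1. the notched tile is lifted off the board in the gripper (height (world z) of tile above 0.05 m and contact force between the fingers and tile above 1 N and contact force between tile and board below 0.05 N), for 0.2 s.
At the end, for the whole second after the job is handed in: Notched tile held in the air by the gripper alone, still: label point within 20 mm of the line of sight (each way), 58 to 102 mm from the window; label up, level within 10 degrees; TCP below x = +14 mm in the tile frame; other ware within 20 mm of its start (spatula 30) (x of tile_label in the frame of scan_head between -0.02 and 0.02 m and y of tile_label in the frame of scan_head between -0.02 and 0.02 m and z of tile_label in the frame of scan_head between 0.058 and 0.102 m and angle between tile's own z axis and vertical below 0.17 rad and contact force between the fingers and tile above 1 N and x of the grasp point in the frame of tile below 0.014 m and height (world z) of tile above 0.06 m and contact force between tile and scanner below 0.05 N and contact force between tile and board below 0.05 N and linear speed of tile below 0.02 m/s and angular speed of tile below 0.2 rad/s and distance of each of blank_a, blank_b, beaker, dish, prop, flask from where it was at the start of the episode below 0.02 m and distance of rib_knife from where it was at the start of the episode below 0.03 m); the arm keeps its last pose, push and grip.
It fails at once if the reader is bumped (over 5 N by arm, fingers or tile) (contact force between any of the arm, the fingers, tile and scanner above 5 N).
It fails at once if a square-cornered tile or other ware is moved more than 20 mm (the spatula 30 mm) (distance of any of blank_a, blank_b, beaker, dish, prop, flask from where it was at the start of the episode above 0.02 m or distance of rib_knife from where it was at the start of the episode above 0.03 m).
It also fails if it takes over 38 s, if anything falls off the work surface, if the arm or the gripper's body presses on something with over 40 N, if the wrist force passes 120 N, or if a joint passes its speed limit or range.

## Working session

There is one attempt and no reset: what is moved stays moved. The work goes in short steps, Python scripts to look and compute and a tool call to move; the robot and the scene stay as the last step left them, time stands still between calls to the robot, and variables do not carry over. Pictures are saved under pics/ and viewed, about 8 in all and at most 12, crops included, and the job is handed in when it is done.

Besides the shell and the picture viewer there is one more tool, called after "Emit:" as name(argument=value, ...) on one line, values as JSON. apply_moves: Moves the arm, as the interface text tells. Its arguments: {"type":"object","properties":{"targets":{"type":"string"},"force":{"type":"number"}},"required":["targets"]}

```bash
mkdir -p pics
python3 - <<'E'
from bench import *
import cv2
for n in("scene","top"):
    im=snapshot(n); cv2.imwrite(f"pics/{n}0.png",im[:,:,::-1]); print(n,camera_model(n))
    for q in("tile","tile_label","scan_head","scanner","board","dish","beaker","prop","flask"):
        print(q,[( [round(float(v)) for v in d["at"]],round(d["confidence"],2)) for d in place_of(n,q)][:4])
print(sense())
E
```

```text
scene {'fx': 464.48958144881607, 'fy': 464.48958144881607, 'cx': 319.1283209650635, 'cy': 186.8069262914533, 'position': array([ 954.99418765,  637.44973474, 1214.95640995]), 'attitude': array([ 35.63723298,  -0.9840914 , 143.53539583])}
tile [([200, 307], 0.86), ([143, 327], 0.81), ([220, 407], 0.64)]
tile_label [([149, 319], 0.94), ([190, 306], 0.86), ([234, 403], 0.56)]
scan_head [([119, 223], 0.86)]
scanner [([171, 209], 0.69)]
board [([243, 332], 0.85), ([190, 307], 0.33)]
dish [([156, 285], 0.86), ([170, 208], 0.26)]
beaker [([329, 394], 0.59)]
prop [([214, 356], 0.45), ([256, 289], 0.36)]
flask [([258, 286], 0.85), ([120, 227], 0.62)]
top {'fx': 413.97263587390654, 'fy': 413.97263587390654, 'cx': 319.8736492626321, 'cy': 199.87831174892275, 'position': array([ 299.3391641 ,  -13.69023471, 1478.58109491]), 'attitude': array([  8.29246387,   0.91934511, -91.09709391])}
tile [([264, 378], 0.74), ([266, 263], 0.69), ([199, 327], 0.6), ([201, 284], 0.4)]
tile_label [([247, 370], 0.85), ([253, 257], 0.78), ([213, 334], 0.61), ([196, 288], 0.3)]
scan_head [([166, 415], 0.63)]
scanner [([153, 408], 0.67)]
board [([204, 284], 0.64)]
dish [([218, 388], 0.56)]
beaker [([192, 200], 0.73), ([248, 455], 0.29)]
prop [([236, 295], 0.52)]
flask [([164, 295], 0.69)]
{'time': 1.0, 'joint_pos': array([ 6.39195653e+01,  7.47183603e+00,  8.52670256e+01,  1.26993804e-03,
        8.72642941e+01, -4.89285060e+00]), 'qd': array([ 0.04761139,  0.03001242, -0.0630063 ,  0.1030441 ,  0.11402866,
       -0.08335911]), 'joint_efforts': array([ 1.60671741e-03, -5.69318461e+01, -5.00884616e+01,  9.68472636e-05,
        8.06882654e-04,  1.45316642e-05]), 'tool_pos': array([216.8198722 , 559.44557132, 249.99266481]), 'tcp_rot': array([-1.79998467e+02,  3.03602132e-03,  6.88123553e+01]), 'ft_force': array([ 0.43830105,  0.17918365, -0.46517678]), 'wrist_torque': array([-0.02415019,  0.01700182,  0.020789  ]), 'finger_gap': 85.73612969733807}
```

View pics/scene0.png

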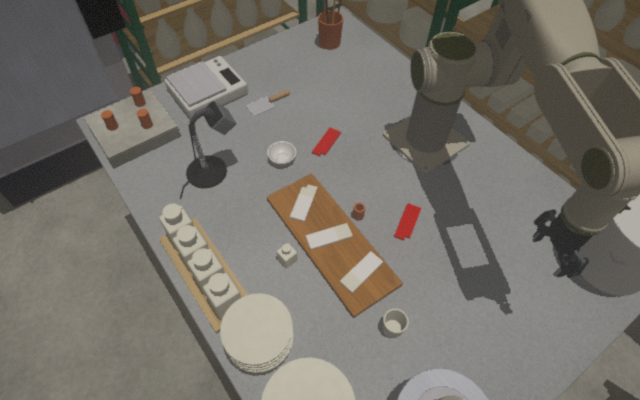

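View pics/top0.png

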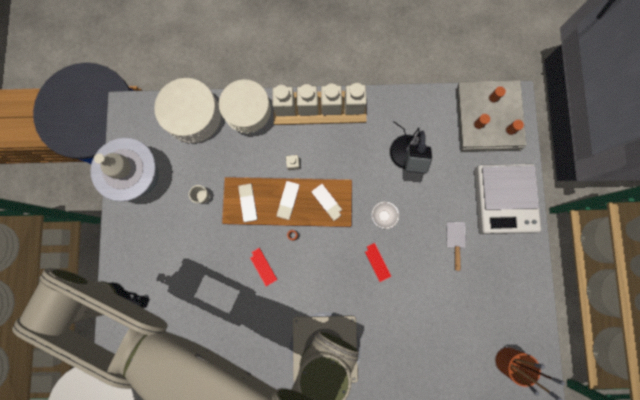

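The board carries three white tiles, seen in the top view at about (row, col) (203,247), (200,288) and (201,326). The two red look-alikes at (267,263) and (262,377) lie off the board. I'll enlarge the board to find the notch.

```bash
cat > h.py <<'E'
import numpy as np,cv2
from scipy.spatial.transform import Rotation as R
from bench import *
def cam(n):
    c=camera_model(n); return c,R.from_euler('xyz',c["attitude"],degrees=True).as_matrix(),np.array(c["position"])
def ray(n,rc):
    c,M,p=cam(n); d=M@np.array([(rc[1]-c["cx"])/c["fx"],-(rc[0]-c["cy"])/c["fy"],-1]); return p,d
def onz(n,rc,z):
    p,d=ray(n,rc); return p+d*(z-p[2])/d[2]
def pix(n,P):
    c,M,p=cam(n); q=M.T@(np.array(P)-p); return np.array([c["cy"]-c["fy"]*q[1]/-q[2],c["cx"]+c["fx"]*q[0]/-q[2]])
E
python3 - <<'E'
from h import *
a=cv2.imread("pics/top0.png")[172:232,217:357]; b=cv2.imread("pics/scene0.png")[170:315,262:407]
a=cv2.resize(a,(784,336),interpolation=cv2.INTER_CUBIC); cv2.imwrite("pics/c1.png",a)
cv2.imwrite("pics/c2.png",cv2.resize(b,(598,598),interpolation=cv2.INTER_CUBIC))
print("top",[onz("top",p,z).round() for p,z in(((203,247),28),((200,288),28),((201,326),28),((218,388),0),((192,200),0),((236,295),0),((164,295),0),((153,408),0),((166,415),185))])
print("sc",[onz("scene",p,z).round() for p,z in(((203,303),28),((236,329),28),((271,362),28),((156,285),0),((329,394),0),((214,356),0),((258,286),0),((171,209),0),((119,223),185))])
E
```

```text
top [array([506., 264.,  28.]), array([513., 119.,  28.]), array([507., -16.,  28.]), array([ 445., -237.,    0.]), array([554., 441.,   0.]), array([387.,  97.,   0.]), array([650.,  94.,   0.]), array([ 682., -320.,    0.]), array([ 591., -302.,  185.])]
sc [array([509., -15.,  28.]), array([515., 124.,  28.]), array([507., 267.,  28.]), array([ 438., -221.,    0.]), array([535., 438.,   0.]), array([389.,  99.,   0.]), array([649.,  97.,   0.]), array([ 676., -313.,    0.]), array([ 588., -320.,  185.])]
```

View pics/c1.png

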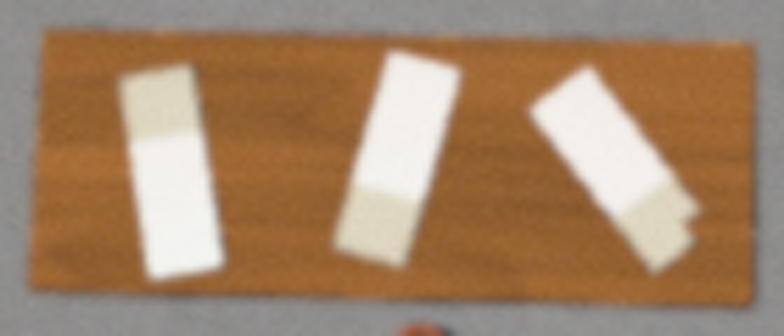

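View pics/c2.png

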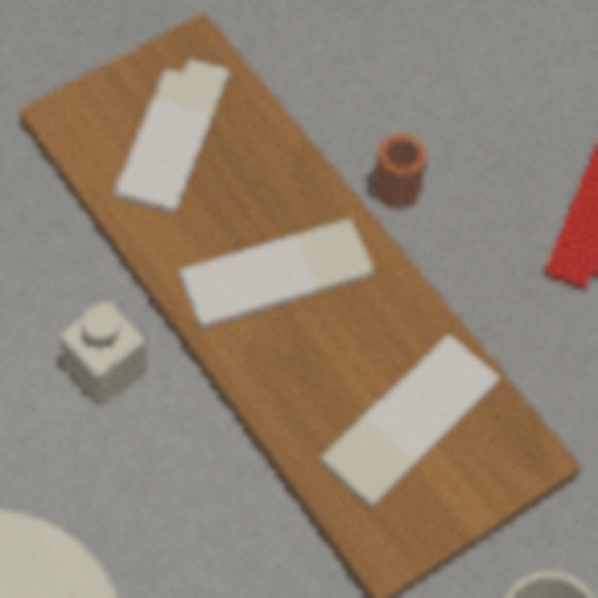

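The notched tile is the one nearest the reader: top (201,326), scene (203,303). Its bare notched end is toward the lower right in the top view, and the other two have square corners. Next I'll fit the tile and reader poses.

```bash
cat >> h.py <<'E'
def tilefit(n,roi,z=28,thr=1.45):
    """white+bare tile region -> rectified plane at 0.5 mm/px -> minAreaRect"""
    im=cv2.imread(f"pics/{n}0.png")
    x0,y0,s=roi[0],roi[1],2.0; W=int(200*s)
    g=np.array([[x0,y0,z],[x0+200,y0,z],[x0+200,y0+200,z],[x0,y0+200,z]])
    src=np.float32([pix(n,q)[::-1] for q in g]); dst=np.float32([[0,0],[W,0],[W,W],[0,W]])
    w=cv2.warpPerspective(im,cv2.getPerspectiveTransform(src,dst),(W,W),flags=cv2.INTER_CUBIC)
    b=w[:,:,0].astype(float); m=(b>110).astype(np.uint8)
    cs,_=cv2.findContours(m,cv2.RETR_EXTERNAL,cv2.CHAIN_APPROX_NONE); c=max(cs,key=cv2.contourArea)
    (cx,cy),(a,bb),an=cv2.minAreaRect(c); 
    return w,m,(x0+cx/s,y0+cy/s),(a/s,bb/s),an
E
python3 - <<'E'
from h import *
from scipy.optimize import least_squares
for n in("top","scene"):
    w,m,c,sz,an=tilefit(n,(410,-115)); print(n,np.round(c,1),np.round(sz,1),round(an,1),"area",m.sum()/4)
obs=[]
for n in("top","scene"):
  for k in range(4):
    snapshot(n)
    for q,z in(("scanner",0),("scan_head",1)):
        r=place_of(n,q)
        if r: obs.append((n,z,r[0]["at"])); print(n,q,np.round(r[0]["at"],1),round(r[0]["confidence"],2))
def P(v,z): 
    p=np.array([v[0],v[1],0.]); 
    return p+z*np.array([-100*np.cos(v[2]),-100*np.sin(v[2]),185])
f=lambda v:np.concatenate([pix(n,P(v,z))-a for n,z,a in obs])
r=least_squares(f,[680,-316,0],x_scale=[10,10,.1],loss="soft_l1"); v=r.x; print(v,np.degrees(v[2]),np.abs(r.fun).max(),sense()["time"])
for n,box in(("top",(110,370,110)),("scene",(80,150,130))):
    im=cv2.imread(f"pics/{n}0.png")[box[0]:box[0]+box[2],box[1]:box[1]+box[2]]
    k=600//box[2]; im=cv2.resize(im,None,fx=k,fy=k,interpolation=cv2.INTER_CUBIC)
    def dr(pts,col):
        q=np.array([((pix(n,p)-[box[0],box[1]]+.5)*k)[::-1] for p in pts]).astype(int); cv2.polylines(im,[q],True,col,1)
    Rz=R.from_euler('z',v[2]).as_matrix(); o=np.array([v[0],v[1],0])
    t=np.linspace(0,6.28,60)
    for h in(0,22): dr([o+[66*np.cos(a),66*np.sin(a),h] for a in t],(0,255,0))
    s,c=np.sin(np.radians(35)),np.cos(np.radians(35)); zz=np.array([-s,0,-c]); yy=np.array([0,1,0]); xx=np.cross(yy,zz)
    for d,col in((0,(0,0,255)),(-62,(255,0,255))):
        dr([o+Rz@(np.array([-100,0,185])+zz*d+xx*28*i+yy*36*j) for i,j in((1,1),(1,-1),(-1,-1),(-1,1))],col)
    cv2.imwrite(f"pics/ov_{n}.png",im)
a=[cv2.resize(cv2.imread(f"pics/ov_{n}.png"),(400,400)) for n in("top","scene")]; cv2.imwrite("pics/ov.png",np.hstack(a))
E
```

```text
top [509.8 -15.2] [199.5 199.5] 90.0 area 13726.25
scene [509.8 -15.2] [199.5 199.5] 90.0 area 14182.75
top scanner [153.6 405.5] 0.97
top scan_head [166.9 417.4] 0.89
top scanner [154.2 407.8] 0.96
top scan_head [167.7 414.7] 0.9
top scanner [155.6 405.1] 0.76
top scan_head [168.9 417.4] 0.78
top scanner [151.4 408.3] 0.76
top scan_head [165.8 415.1] 0.66
scene scanner [168.9 204.2] 0.97
scene scan_head [120.8 226.8] 0.88
scene scanner [171.5 205.4] 0.82
scene scan_head [121.4 223.4] 0.88
scene scanner [171.4 207.9] 0.87
scene scan_head [118.  229.1] 0.78
scene scanner [169.1 207.6] 0.86
scene scan_head [121.6 226.2] 0.63
[ 6.82656299e+02 -3.18106113e+02 -1.23230189e-01] -7.06056971610401 3.2830826975368836 2.2
```

View pics/ov.png

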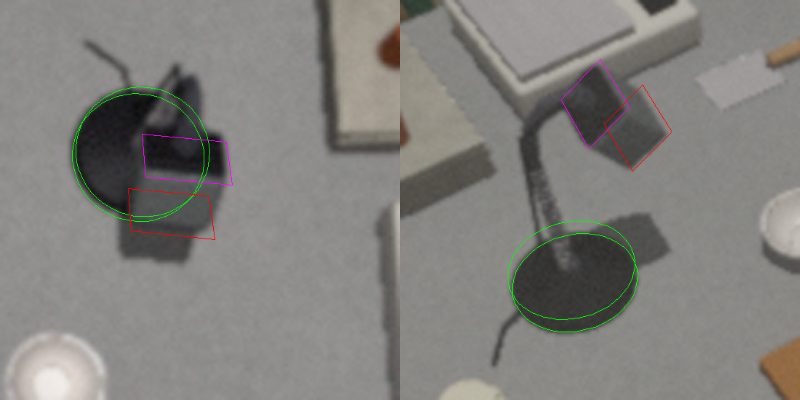

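The overlay puts the foot well, but the head yaw is slightly off. I'll refine it on image edges, and fix the tile threshold at the same time.

```bash
cat >> h.py <<'E'
def scan_model(v):
    Rz=R.from_euler('z',v[2]).as_matrix(); o=np.array([v[0],v[1],0.])
    s,c=np.sin(np.radians(35)),np.cos(np.radians(35)); zz=np.array([-s,0,-c]); yy=np.array([0,1.,0]); xx=np.cross(yy,zz)
    W=o+Rz@np.array([-100,0,185.]); M=Rz@np.stack([xx,yy,zz],1)
    C={(i,j,d):W+M@np.array([28*i,36*j,-62*d]) for i in(1,-1) for j in(1,-1) for d in(0,1)}
    return o,W,M,C
E
python3 - <<'E'
from h import *
from scipy.optimize import minimize
G={}
for n in("top","scene"):
    im=cv2.GaussianBlur(cv2.cvtColor(cv2.imread(f"pics/{n}0.png"),cv2.COLOR_BGR2GRAY).astype(np.float32),(0,0),.8)
    G[n]=(cv2.Sobel(im,cv2.CV_32F,1,0),cv2.Sobel(im,cv2.CV_32F,0,1))
def seg(n,a,b):
    t=np.linspace(.08,.92,20)[:,None]; q=a+(b-a)*t; d=(b-a)/np.linalg.norm(b-a)
    f=lambda g:cv2.remap(g,q[:,1].astype(np.float32)[None],q[:,0].astype(np.float32)[None],cv2.INTER_LINEAR)[0]
    return np.abs(f(G[n][0])*d[0]-f(G[n][1])*d[1]).sum()
def score(v,part="b"):
    o,W,M,C=scan_model(v); S=0
    for n in("top","scene"):
        p={k:pix(n,c) for k,c in C.items()}; cp=cam(n)[2]
        ctr=W+M@[0,0,-31]
        faces=[]
        for ax in range(3):
            for sgn in set(k[ax] for k in C):
                ks=[k for k in C if k[ax]==sgn]; fc=np.mean([C[k] for k in ks],0)
                if (fc-ctr)@(cp-fc)>0: faces.append(ks)
        E=set()
        for ks in faces:
            for a in ks:
                for b in ks:
                    if a<b and sum(x!=y for x,y in zip(a,b))==1: E.add((a,b))
        S+=sum(seg(n,p[a],p[b]) for a,b in E)
        t=np.radians(np.arange(0,360,8)); 
        P=[pix(n,o+[66*np.cos(a),66*np.sin(a),22]) for a in t]
        S+=sum(seg(n,P[i],P[i-1]) for i in range(len(t)))/20*1
    return S
best=[]
for x in np.arange(670,693,3):
  for y in np.arange(-330,-306,3):
    for w in np.radians(np.arange(-35,36,2.5)): best.append((score((x,y,w)),x,y,w))
best.sort(reverse=True)
for b in best[:6]: print(np.round(b[:3],0),round(np.degrees(b[3]),1))
r=minimize(lambda v:-score((v[0],v[1],v[2]/50)),[best[0][1],best[0][2],best[0][3]*50],method="Nelder-Mead"); v=r.x/[1,1,50]
print("fit",v,np.degrees(v[2]),-r.fun); np.save("scan.npy",v)
out=[]
for n,(r0,c0,L) in(("top",(125,380,60)),("scene",(85,175,105))):
    k=400/L; im=cv2.resize(cv2.imread(f"pics/{n}0.png")[r0:r0+L,c0:c0+L],(400,400),interpolation=cv2.INTER_CUBIC)
    o,W,M,C=scan_model(v); q={a:tuple(((pix(n,c)-[r0,c0]+.5)*k)[::-1].astype(int).tolist()) for a,c in C.items()}
    for a in C:
        for b in C:
            if a<b and sum(x!=y for x,y in zip(a,b))==1: cv2.line(im,q[a],q[b],(0,0,255),1)
    pts=np.array([((pix(n,o+[66*np.cos(a),66*np.sin(a),22])-[r0,c0]+.5)*k)[::-1] for a in np.linspace(0,6.28,80)]).astype(int); cv2.polylines(im,[pts],True,(0,255,0),1)
    out.append(im)
cv2.imwrite("pics/ov2.png",np.hstack(out))
# tile
for n in("top","scene"):
    w=tilefit(n,(410,-115))[0]; 
    b=w[:,:,0]; t,m=cv2.threshold(cv2.GaussianBlur(b,(0,0),1),0,255,cv2.THRESH_BINARY+cv2.THRESH_OTSU)
    hsv=cv2.cvtColor(w,cv2.COLOR_BGR2HSV); m[hsv[:,:,2]<150]=0
    for thr in(115,130,145):
        m=(b>thr).astype(np.uint8); nl,lab,st,ce=cv2.connectedComponentsWithStats(m); l=lab[200,200]
        cs,_=cv2.findContours((lab==l).astype(np.uint8),0,1); rc=cv2.minAreaRect(max(cs,key=cv2.contourArea))
        print(n,thr,"c",410+rc[0][0]/2,-115+rc[0][1]/2,np.array(rc[1])/2,rc[2],st[l,4]/4)
E
```

```text
Traceback (most recent call last):
  File "h.py", line 11, in pix
    c,M,p=cam(n); q=M.T@(np.array(P)-p); return np.array([c["cy"]-c["fy"]*q[1]/-q[2],c["cx"]+c["fx"]*q[0]/-q[2]])
          ~~~^^^
  File "h.py", line 5, in cam
    c=camera_model(n); return c,R.from_euler('xyz',c["attitude"],degrees=True).as_matrix(),np.array(c["position"])
ValueError: time passes only in moves, steps and waits
```

```bash
sed -i 's/^def cam(n):/import functools\n@functools.lru_cache(None)\ndef cam(n):/' h.py
cat > fit.py <<'E'
from h import *
from scipy.optimize import minimize
G={}
for n in("top","scene"):
    im=cv2.GaussianBlur(cv2.cvtColor(cv2.imread(f"pics/{n}0.png"),cv2.COLOR_BGR2GRAY).astype(np.float32),(0,0),.8)
    G[n]=(cv2.Sobel(im,cv2.CV_32F,1,0),cv2.Sobel(im,cv2.CV_32F,0,1))
T=np.linspace(.08,.92,15)[:,None]
def seg(n,a,b):
    q=(a+(b-a)*T).astype(np.float32); d=(b-a)/np.linalg.norm(b-a)
    f=lambda g:cv2.remap(g,q[:,1].copy(),q[:,0].copy(),cv2.INTER_LINEAR).ravel()
    return np.abs(f(G[n][0])*d[0]-f(G[n][1])*d[1]).sum()
def edges(n,W,M,C):
    cp=cam(n)[2]; ctr=W+M@[0,0,-31]; E=set()
    for ax in range(3):
        for sgn in set(k[ax] for k in C):
            ks=[k for k in C if k[ax]==sgn]; fc=np.mean([C[k] for k in ks],0)
            if (fc-ctr)@(cp-fc)>0: E|={(a,b) for a in ks for b in ks if a<b and sum(x!=y for x,y in zip(a,b))==1}
    return E
A=np.radians(np.arange(0,360,15))
def score(v):
    o,W,M,C=scan_model(v); S=0
    for n in G:
        p={k:pix(n,c) for k,c in C.items()}; S+=sum(seg(n,p[a],p[b]) for a,b in edges(n,W,M,C))
        P=[pix(n,o+[66*np.cos(a),66*np.sin(a),22]) for a in A]
        S+=sum(seg(n,P[i],P[i-1]) for i in range(len(A)))/8
    return S
best=[(score((x,y,w)),x,y,w) for x in np.arange(672,692,4) for y in np.arange(-328,-307,4) for w in np.radians(np.arange(-30,31,5))]
best.sort(reverse=True)
for b in best[:5]: print(np.round(b[:3],0),round(np.degrees(b[3]),1))
rs=[minimize(lambda v:-score((v[0],v[1],v[2]/50)),[b[1],b[2],b[3]*50],method="Nelder-Mead") for b in best[:3]]
for r in rs: print("fit",r.x[:2],np.degrees(r.x[2]/50),-r.fun)
v=min(rs,key=lambda r:r.fun).x/[1,1,50]; np.save("scan.npy",v)
out=[]
for n,(r0,c0,L) in(("top",(125,380,60)),("scene",(85,175,105))):
    k=400/L; im=cv2.resize(cv2.imread(f"pics/{n}0.png")[r0:r0+L,c0:c0+L],(400,400),interpolation=cv2.INTER_CUBIC)
    o,W,M,C=scan_model(v); q={a:tuple(((pix(n,c)-[r0,c0]+.5)*k)[::-1].astype(int).tolist()) for a,c in C.items()}
    for a,b in edges(n,W,M,C): cv2.line(im,q[a],q[b],(0,0,255),1)
    pts=np.array([((pix(n,o+[66*np.cos(a),66*np.sin(a),22])-[r0,c0]+.5)*k)[::-1] for a in np.linspace(0,6.28,80)]).astype(int); cv2.polylines(im,[pts],True,(0,255,0),1)
    out.append(im)
cv2.imwrite("pics/ov2.png",np.hstack(out))
for n in G:
    b=tilefit(n,(410,-115))[0][:,:,0]
    for thr in(115,130,145):
        m=(b>thr).astype(np.uint8); nl,lab,st,ce=cv2.connectedComponentsWithStats(m); l=lab[200,200]
        cs,_=cv2.findContours((lab==l).astype(np.uint8),0,1); rc=cv2.minAreaRect(max(cs,key=cv2.contourArea))
        print(n,thr,"c",410+rc[0][0]/2,-115+rc[0][1]/2,np.array(rc[1])/2,rc[2],st[l,4]/4)
E
time python3 fit.py
```

```text
[31048.   688.  -308.] 0.0
[30677.   688.  -312.] -5.0
[29563.   688.  -316.] -5.0
[28140.   684.  -308.] 0.0
[28087.   684.  -316.] -5.0
fit [ 687.97723834 -305.55355582] 0.0002744415201095942 31781.499336611792
fit [ 687.33808053 -313.31688122] -4.903221125594569 31114.66175448874
fit [ 687.9225554  -304.67686031] 0.5384930112080378 31785.814025688658
top 115 c 504.8429870605469 -20.49114990234375 [134.77301025  52.19231796] 36.17362976074219 6519.5
top 130 c 504.80088806152344 -20.449356079101562 [133.1545105   51.03274536] 36.11933898925781 6254.5
top 145 c 504.8511962890625 -20.400192260742188 [131.56460571  49.79397583] 35.991493225097656 5986.75
scene 115 c 504.14276123046875 -19.312240600585938 [134.24676514  50.05620956] 36.18478012084961 6279.25
scene 130 c 504.0337905883789 -19.20270538330078 [132.52243042  48.45063782] 36.02737045288086 5960.5
scene 145 c 503.83919525146484 -19.185134887695312 [130.39031982  46.79640961] 36.02737808227539 5622.5
real	0m6.828s
user	0m6.858s
sys	0m0.202s
```

View pics/ov2.png

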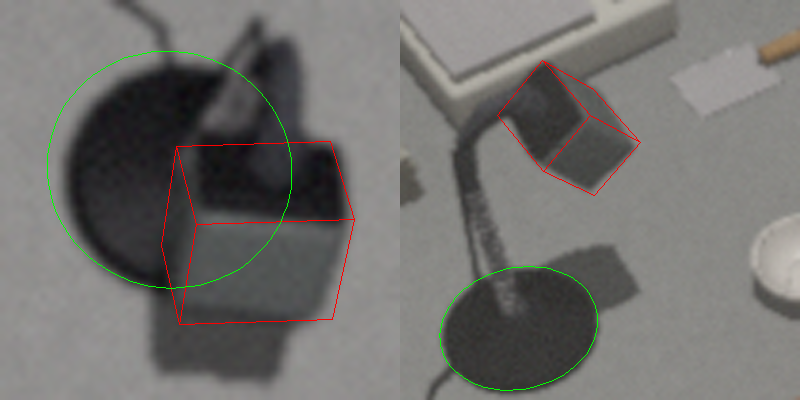

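Scene edges fit well, but in the top view the model sits about 2 px off: its foot is left and high, and its head looks slightly too large, as if the real edges are rounded. I'll refit with the sizes free and compare per camera.

```bash
sed -n '1,/^A=/p' fit.py > f2.py
cat >> f2.py <<'E'
from scipy.optimize import differential_evolution as DE
A=np.radians(np.arange(0,360,15))
def model(v):
    o,W,M,C=scan_model((v[0],v[1],np.radians(v[2]))); ctr=W+M@[0,0,-31]
    return o,W,M,{k:ctr+(c-ctr)*v[3] for k,c in C.items()},v[4]
def score(v,cams):
    o,W,M,C,r=model(v); S=0
    for n in cams:
        p={k:pix(n,c) for k,c in C.items()}; E=edges(n,W,M,C); S+=sum(np.sqrt(seg(n,p[a],p[b])) for a,b in E)/len(E)
        P=[pix(n,o+[r*np.cos(a),r*np.sin(a),15]) for a in A]
        S+=sum(np.sqrt(seg(n,P[i],P[i-1])) for i in range(len(A)))/len(A)
    return S
for cams in(("top",),("scene",),("top","scene")):
    r=DE(lambda v:-score(v,cams),[(665,700),(-335,-300),(-30,30),(.88,1.02),(57,68)],seed=1,maxiter=60,popsize=10); v=r.x
    o,W,M,C,_=model(v); print(cams,np.round(v,2),-r.fun,"W",W.round(),"read",(W+M@[0,0,80]).round())
np.save("scan.npy",v)
out=[]
for n,(r0,c0,L) in(("top",(125,380,60)),("scene",(85,175,105))):
    k=400/L; im=cv2.resize(cv2.imread(f"pics/{n}0.png")[r0:r0+L,c0:c0+L],(400,400),interpolation=cv2.INTER_CUBIC)
    o,W,M,C,r=model(v); q={a:tuple(((pix(n,c)-[r0,c0]+.5)*k)[::-1].astype(int).tolist()) for a,c in C.items()}
    for a,b in edges(n,W,M,C): cv2.line(im,q[a],q[b],(0,0,255),1)
    pts=np.array([((pix(n,o+[r*np.cos(a),r*np.sin(a),15])-[r0,c0]+.5)*k)[::-1] for a in np.linspace(0,6.28,80)]).astype(int); cv2.polylines(im,[pts],True,(0,255,0),1)
    out.append(im)
cv2.imwrite("pics/ov3.png",np.hstack(out))
E
time timeout 400 python3 f2.py
```

```text
('top',) [ 687.42 -315.84   -5.83    0.92   66.33] 73.07569869101742 W [ 588. -306.  185.] read [ 542. -301.  119.]
('scene',) [ 686.78 -307.47    1.24    0.99   67.17] 85.51648547942432 W [ 587. -310.  185.] read [ 541. -311.  119.]
('top', 'scene') [ 687.25 -309.66   -1.85    0.96   65.61] 150.97177264953527 W [ 587. -306.  185.] read [ 541. -305.  119.]
real	0m12.892s
user	0m11.664s
sys	0m0.212s
```

View pics/ov3.png

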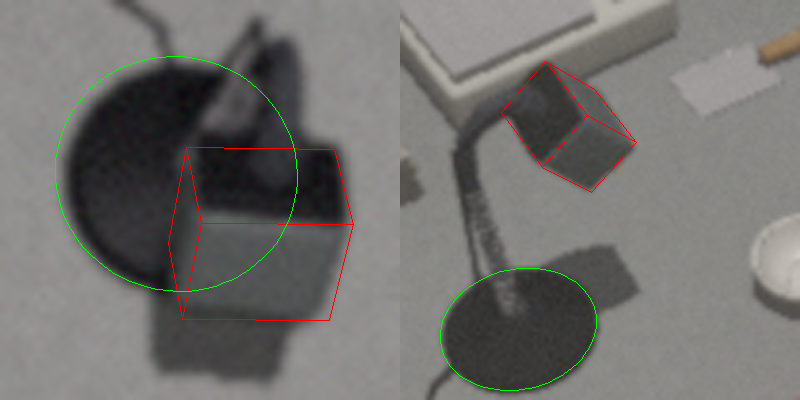

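Estimates used:
- **Tile:** centre (504.4, -19.8), +x yaw -144°. The two cameras agree within 1.5 mm and the size matches.
- **Read spot:** about (541, -306, 119). The two fits agree to about 10 mm.

I'll grasp at tile x = -25.

```bash
cat > go.py <<'E'
import sys
from h import *
# usage: go.py x y z yaw : prints row values for target tool-down pose
x,y,z,w=map(float,sys.argv[1:5]); s=sense()
M0=R.from_euler('xyz',s["tcp_rot"],degrees=True); M1=R.from_euler('xyz',[180,0,w],degrees=True)
print("t",s["time"],"pos",s["tool_pos"].round(1),s["tcp_rot"].round(1),"F",s["ft_force"].round(1),"gap",round(s["finger_gap"],1))
print((M0.inv()*M1).as_rotvec().round(3),(M0.inv().apply(np.array([x,y,z])-s["tool_pos"])/10).round(2))
E
python3 go.py 524.6 -5.1 150 -53.9
```

```text
t 2.2 pos [216.8 559.4 250. ] [-180.    -0.    68.8] F [ 1.2 -0.5  0.7] gap 85.6
[-0.     0.     2.142] [-41.51  49.1   10.  ]
```

Emit:
apply_moves(targets="0 0 2.142 -41.5 49.1 10 6.5;0 0 2.142 -41.5 49.1 10 6.5;0 0 2.142 -41.5 49.1 10 6.5;0 0 2.142 -41.5 49.1 10 6.5;0 0 2.142 -41.5 49.1 10 6.5")

```text
time: 2.7
tool_pos: [335.7, 340.9, 211.4]
tcp_rot: [-180.0, -0.0, 25.5]
ft_force: [0.4, -0.5, -0.2]
finger_gap: 65.3
```

```bash
python3 go.py 524.6 -5.1 150 -53.9
```

```text
t 2.7 pos [335.7 340.9 211.4] [-180.    -0.    25.5] F [ 0.4 -0.5 -0.2] gap 65.3
[-1.000e-03 -1.000e-03  1.386e+00] [ 2.14 39.37  6.14]
```

Emit:
apply_moves(targets="0 0 1.386 2.14 39.37 6.14 6.5;0 0 1.386 2.14 39.37 6.14 6.5;0 0 1.386 2.14 39.37 6.14 6.5;0 0 1.386 2.14 39.37 6.14 6.5;0 0 1.386 2.14 39.37 6.14 6.5")

```text
time: 3.2
tool_pos: [455.5, 124.5, 173.3]
tcp_rot: [-180.0, -0.1, -17.5]
ft_force: [1.0, 0.7, 0.3]
finger_gap: 64.9
```

```bash
python3 go.py 524.6 -5.1 150 -53.9
```

```text
t 3.2 pos [455.5 124.5 173.3] [-1.80e+02 -1.00e-01 -1.75e+01] F [1.  0.7 0.3] gap 64.9
[-0.001 -0.001  0.636] [10.49 10.29  2.33]
```

Emit:
apply_moves(targets="0 0 0.636 10.49 10.29 2.33 6.5;0 0 0.636 10.49 10.29 2.33 6.5;0 0 0.636 10.49 10.29 2.33 6.5;0 0 0.636 10.49 10.29 2.33 6.5;0 0 0.636 10.49 10.29 2.33 6.5")

```text
time: 3.7
tool_pos: [524.9, -4.6, 149.3]
tcp_rot: [180.0, 0.0, -54.1]
ft_force: [0.5, 0.2, 0.3]
finger_gap: 65.3
```

```bash
python3 go.py 524.6 -5.1 60 -53.9
```

```text
t 3.7 pos [524.9  -4.6 149.3] [180.    0.  -54.1] F [0.5 0.2 0.3] gap 65.3
[ 0.001  0.001 -0.003] [0.03 0.04 8.93]
```

Emit:
apply_moves(targets="0 0 0 0 0 4.5 6.5;0 0 0 0 0 8.5 6.5;0 0 0 0 0 10 6.5;0 0 0 0 0 10.8 6.5;0 0 0 0 0 10.8 6.5")

```text
time: 4.2
tool_pos: [524.6, -2.8, 41.8]
tcp_rot: [180.0, 0.0, -53.6]
ft_force: [-0.5, -0.6, -0.4]
finger_gap: 65.0
```

```bash
python3 go.py 524.6 -5.1 38 -53.9
python3 - <<'E'
from h import *
out=[]
for n in("top","scene"):
    im=snapshot(n); c=pix(n,[515,-12,28]).astype(int); r0,c0=c-35
    out.append(cv2.resize(im[r0:r0+70,c0:c0+70,::-1],(400,400),interpolation=cv2.INTER_CUBIC))
cv2.imwrite("pics/g1.png",np.hstack(out))
E
```

```text
t 4.2 pos [524.6  -2.8  41.8] [180.    0.  -53.6] F [-0.5 -0.6 -0.4] gap 65.0
[0.    0.    0.006] [0.19 0.14 0.38]
```

View pics/g1.png

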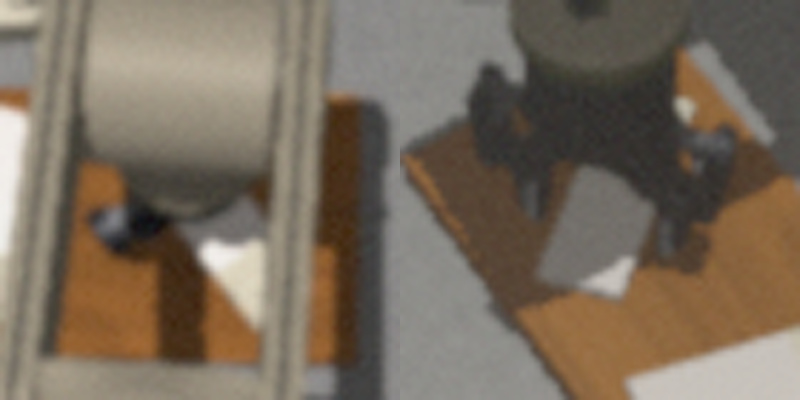

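The fingers straddle the tile's glazed half with clearance on both sides: scene crop, left finger at about (540,190), right at (670,230), tile between them. No contact force yet. I'll lower to 38 and close.

Emit:
apply_moves(targets="0 0 0 0.1 0.1 0.38 6.5;0 0 0 0.1 0.1 0.38 5;0 0 0 0.1 0.1 0.38 4;0 0 0 0.1 0.1 0.38 4;0 0 0 0.1 0.1 0.38 4", force=50)

```text
time: 4.8
tool_pos: [525.2, -4.4, 39.2]
tcp_rot: [-179.9, -0.1, -53.6]
ft_force: [-1.9, -0.3, 5.7]
finger_gap: 44.2
```

Emit:
apply_moves(targets="0 0 0 0 0 0 3.5;0 0 0 0 0 0 3.5;0 0 0 0 0 0 3.5;0 0 0 0 0 0 3.5;0 0 0 0 0 0 3.5", force=60)

```text
time: 5.3
tool_pos: [525.3, -4.4, 39.3]
tcp_rot: [-179.9, -0.1, -53.6]
ft_force: [-1.1, -0.9, 6.4]
finger_gap: 43.6
```

Closed on about 44 mm, which fits a 46 mm tile, with the tips lightly on the board. Lifting.

Emit:
apply_moves(targets="0 0 0 0 0 -0.5 3.5;0 0 0 0 0 -1.5 3.5;0 0 0 0 0 -3 3.5;0 0 0 0 0 -5.5 3.5;0 0 0 0 0 -8 3.5")

```text
time: 5.8
tool_pos: [524.2, -4.2, 119.7]
tcp_rot: [180.0, 0.0, -53.6]
ft_force: [0.5, -0.6, -1.3]
finger_gap: 43.9
```

Emit:
apply_moves(targets="0 0 0 0 0 -3 3.5;0 0 0 0 0 -5 3.5;0 0 0 0 0 -5 3.5;0 0 0 0 0 -5 3.5;0 0 0 0 0 -5 3.5")

```text
time: 6.3
tool_pos: [523.5, -4.1, 166.8]
tcp_rot: [179.9, 0.1, -53.6]
ft_force: [-1.2, -0.1, -1.1]
finger_gap: 43.6
```

```bash
python3 go.py 400 -150 180 70
python3 - <<'E'
from h import *
out=[]
P=sense()["tool_pos"]
for n,L in(("top",90),("scene",80)):
    im=snapshot(n); r0,c0=pix(n,P-[20,15,0]).astype(int)-L//2
    out.append(cv2.resize(im[r0:r0+L,c0:c0+L,::-1],(400,400),interpolation=cv2.INTER_CUBIC)); print(n,r0,c0)
    print([(np.round(d["at"],1),round(d["confidence"],2)) for d in place_of(n,"tile_label")])
cv2.imwrite("pics/g2.png",np.hstack(out))
E
```

```text
t 6.3 pos [523.5  -4.1 166.8] [ 1.799e+02  1.000e-01 -5.360e+01] F [-1.2 -0.1 -1.1] gap 43.6
[-1.000e-03  2.000e-03 -2.157e+00] [ 4.4 18.6 -1.3]
top 150 281
[(array([253.9, 256.3]), 0.76), (array([243.7, 371.4]), 0.55), (array([207.7, 335.7]), 0.49), (array([198.5, 246.2]), 0.27)]
scene 133 263
[(array([233.5, 404.1]), 0.89), (array([148.9, 318.6]), 0.82), (array([164.4, 306.1]), 0.67)]
```

View pics/g2.png

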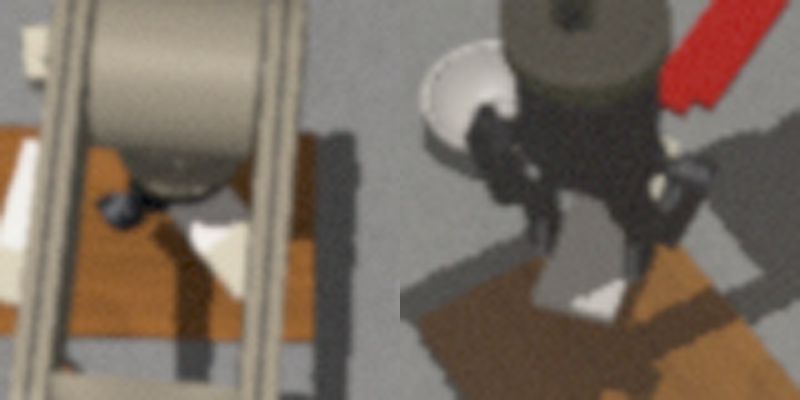

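The tile is held level, the blanks are untouched, and the wrist shows about 1 N of weight. Now I turn it through +123.6° well clear of the reader, staying high.

```bash
python3 go.py 440 -130 175 70
```

```text
t 6.5 pos [523.7  -4.1 166.7] [ 1.799e+02  1.000e-01 -5.360e+01] F [ 1.2 -0.4 -0.9] gap 44.0
[-1.000e-03  3.000e-03 -2.157e+00] [ 5.16 14.21 -0.81]
```

Emit:
apply_moves(targets="0 0 -0.1 0.3 1 -0.2 3.5;0 0 -0.24 0.9 2.5 -0.4 3.5;0 0 -0.38 1.5 4 -0.8 3.5;0 0 -0.52 2.1 5.5 -0.8 3.5;0 0 -0.66 2.7 7 -0.8 3.5")

```text
time: 7.0
tool_pos: [483.5, -67.9, 175.5]
tcp_rot: [180.0, 0.0, -15.4]
ft_force: [1.4, 0.0, -0.8]
finger_gap: 43.9
```

```bash
python3 go.py 440 -130 175 70
```

```text
t 7.0 pos [483.5 -67.9 175.5] [180.    0.  -15.4] F [ 1.4  0.  -0.8] gap 43.9
[-1.000e-03  1.000e-03 -1.491e+00] [-2.55  7.14  0.05]
```

Emit:
apply_moves(targets="0 0 -0.14 -0.3 1 0 3.5;0 0 -0.28 -0.6 2 0 3.5;0 0 -0.42 -1 3 0 3.5;0 0 -0.56 -1.3 4 0 3.5;0 0 -0.7 -1.6 5 0 3.5")

```text
time: 7.5
tool_pos: [454.5, -111.5, 175.3]
tcp_rot: [-180.0, 0.0, 24.7]
ft_force: [0.3, -0.0, -1.3]
finger_gap: 43.8
```

```bash
python3 go.py 440 -130 175 70
```

```text
t 7.5 pos [ 454.5 -111.5  175.3] [-180.     0.    24.7] F [ 0.3 -0.  -1.3] gap 43.8
[-0.001  0.    -0.791] [-2.09  1.07  0.04]
```

Emit:
apply_moves(targets="0 0 -0.14 -0.4 0.2 0 3.5;0 0 -0.28 -0.8 0.4 0 3.5;0 0 -0.42 -1.2 0.6 0 3.5;0 0 -0.56 -1.6 0.8 0 3.5;0 0 -0.7 -2.1 1 0 3.5")

```text
time: 8.0
tool_pos: [439.7, -129.0, 175.4]
tcp_rot: [-179.9, 0.0, 64.8]
ft_force: [-0.5, -0.1, -1.3]
finger_gap: 43.7
```

```bash
python3 go.py 436 -268 130 70
```

```text
t 8.0 pos [ 439.7 -129.   175.4] [-179.9    0.    64.8] F [-0.5 -0.1 -1.3] gap 43.7
[-0.001 -0.    -0.091] [-12.73   5.58   4.53]
```

Emit:
apply_moves(targets="0 0 -0.09 -2 1 0.5 3.5;0 0 -0.09 -5.5 2.4 1.8 3.5;0 0 -0.09 -9 4 3 3.5;0 0 -0.09 -11.5 5.1 4 3.5;0 0 -0.09 -12.7 5.6 4.5 3.5")

```text
time: 8.5
tool_pos: [434.8, -269.4, 129.4]
tcp_rot: [-179.9, -0.0, 69.5]
ft_force: [-0.2, 0.9, -0.9]
finger_gap: 43.9
```

```bash
python3 go.py 476 -282 130 70
python3 - <<'E'
from h import *
P=sense()["tool_pos"]; out=[]
for n,L in(("top",100),("scene",110)):
    im=snapshot(n); cv2.imwrite(f"pics/{n}_h.png",im[:,:,::-1]); r0,c0=pix(n,P+[80,-30,0]).astype(int)-L//2; r0=max(r0,0)
    out.append(cv2.resize(im[r0:r0+L,c0:c0+L,::-1],(400,400),interpolation=cv2.INTER_CUBIC)); print(n,r0,c0)
    for q in("tile_label","scan_head"): print(q,[(np.round(d["at"],1),round(d["confidence"],2)) for d in place_of(n,q)][:4])
    print("pred label",pix(n,[P[0]+69*.94,P[1]-69*.342,P[2]-11]).round(1),"pred spot",pix(n,[541,-306,119]).round(1))
cv2.imwrite("pics/g3.png",np.hstack(out))
E
```

```text
t 8.5 pos [ 434.8 -269.4  129.4] [-179.9   -0.    69.5] F [-0.2  0.9 -0.9] gap 43.9
[-0.002 -0.    -0.009] [ 0.26  4.3  -0.07]
top 142 362
tile_label [(array([255. , 255.8]), 0.62)]
scan_head [(array([166.8, 414.8]), 0.81)]
pred label [197.5 409.6] pred spot [185.1 412.9]
scene 70 194
tile_label [(array([149.8, 319.7]), 0.81), (array([129.6, 254.9]), 0.75), (array([231.4, 402.6]), 0.68)]
scan_head [(array([119.6, 225.4]), 0.68), (array([258.6, 288.5]), 0.57)]
pred label [126.9 254.7] pred spot [129.9 241.4]
```

View pics/g3.png

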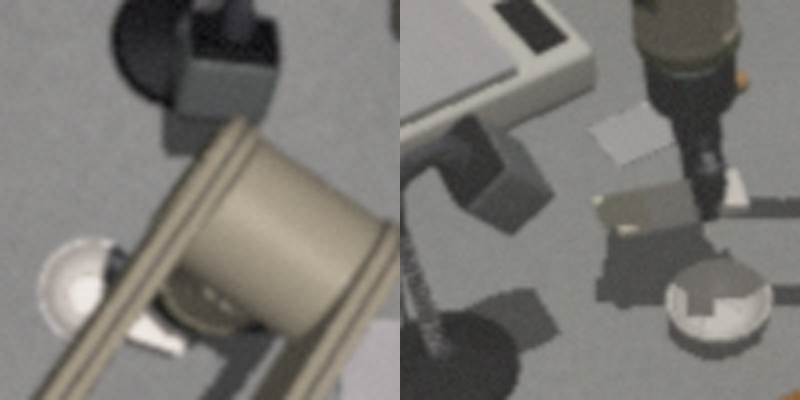

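The tile is level, its bare end toward the reader and about 43 mm short of the read spot. The label shows at scene (130,255) against a predicted (127,255), and the dish and reader are untouched. I'll move in slowly.

Emit:
apply_moves(targets="0 0 0 0.05 0.8 0 3.5;0 0 0 0.1 1.8 -0.05 3.5;0 0 0 0.2 2.8 -0.05 3.5;0 0 0 0.25 3.7 -0.05 3.5;0 0 0 0.25 4.3 -0.05 3.5")

```text
time: 9.3
tool_pos: [478.2, -280.6, 131.5]
tcp_rot: [180.0, -0.0, 69.6]
ft_force: [-0.4, -0.0, -0.5]
finger_gap: 43.7
```

Emit:
apply_moves(targets="0 0 0 0 0 0 3.5;0 0 0 0 0 0 3.5;0 0 0 0 0 0 3.5;0 0 0 0 0 0 3.5;0 0 0 0 0 0 3.5")

```text
time: 9.8
tool_pos: [476.9, -280.4, 131.5]
tcp_rot: [-180.0, -0.0, 69.6]
ft_force: [0.2, 1.1, -0.6]
finger_gap: 43.8
```

```bash
python3 go.py 476 -282 130 70
python3 - <<'E'
from h import *
s=sense(); P=s["tool_pos"]; print(s["joint_pos"].round(),s["qd"].round(2)); out=[]
pred=[P[0]+69*.94,P[1]-69*.342,P[2]-11]; print("label",np.round(pred))
v=np.load("scan.npy")
for vv in((687.25,-309.66,-1.85),(687.42,-315.84,-5.83),(686.78,-307.47,1.24)):
    o,W,M,C=scan_model((vv[0],vv[1],np.radians(vv[2]))); print("label in head",(M.T@(np.array(pred)-W)).round(1))
for n,L in(("top",90),("scene",90)):
    im=snapshot(n); r0,c0=pix(n,[545,-306,140]).astype(int)-L//2
    w=cv2.resize(im[r0:r0+L,c0:c0+L,::-1],(400,400),interpolation=cv2.INTER_CUBIC); out.append(w); print(n,r0,c0)
    rs=[]
    for k in range(4):
        snapshot(n); rs+=[(np.round(d["at"],1).tolist(),round(d["confidence"],2)) for d in place_of(n,"tile_label") if np.linalg.norm(d["at"]-pix(n,pred))<15]
    print("net label",rs,"pred",pix(n,pred).round(1))
cv2.imwrite("pics/g4.png",np.hstack(out))
E
```

```text
t 9.8 pos [ 476.9 -280.4  131.5] [-180.    -0.    69.6] F [ 0.2  1.1 -0.6] gap 43.8
[-0.    -0.    -0.007] [-0.18 -0.03  0.15]
[ -36.    5.  100.   -0.   74. -105.] [ 0.1  -0.    0.02 -0.07  0.05 -0.01]
label [ 542. -304.  121.]
label in head [ 0.4  1.  79. ]
label in head [ 0.8 -3.  79.3]
label in head [-0.2  6.6 78.6]
top 137 369
net label [] pred [184.8 412.4]
scene 80 194
net label [([130.2, 238.9], 0.9), ([134.0, 240.2], 0.58), ([133.2, 241.9], 0.61)] pred [130.1 241.4]
```

View pics/g4.png

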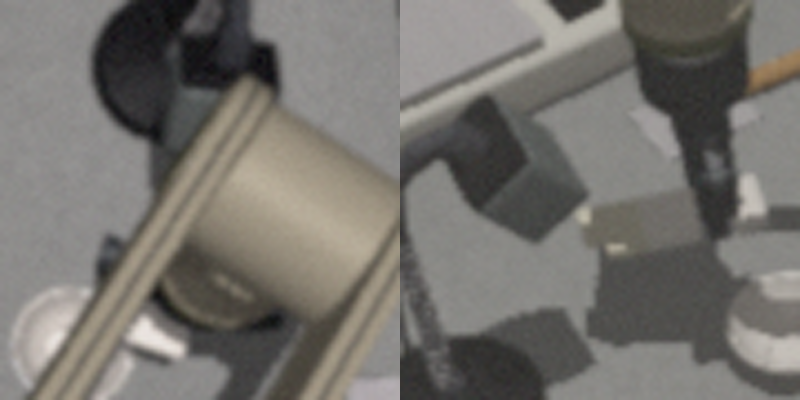

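The tile is held level under the window. The label is at scene (130–134, 239–242) against a predicted (130,241), and in the head frame at about (0, 1, 79) mm, within 7 mm for every fit. The arm is still, and the dish and reader are unmoved. Handing in.

```bash
python3 -c "
from bench import *
print(hand_in())"
```

```text
the job is handed in; nothing more can be done
None
```

I picked up the notched tile by its long edges, about 26 mm behind its centre on the glazed part. I turned it clear of everything, moved it to the reader and handed the job in at about 10 s with the tile still held. The hand-in reports no verdict.

**Last checks:**
- **Position:** the label point is at about (0, 1, 79) mm in the reader-head frame. Across the three reader fits it stays within 7 mm sideways, and the distance is 78.6–79.3 mm. This figure comes from the arm's reported pose and the grasp offset.
- **Hold:** the tool was vertical, so the tile should be level, and it looked level in the scene picture. The gripper opening was steady at about 44 mm, the wrist force was near the tile's weight, and the joints were still.
- **Other ware:** in the last pictures the reader and dish looked unmoved. I did not measure the other ware again, but both blanks looked untouched after the lift.

**Disagreements:**
- **Reader pose:** the two cameras put the reader's yaw 7° apart, which shifts the read spot by about 10 mm. I aimed between them, inside the 20 mm tolerance.
- **Label check:** at the end the arm hid the label from the top camera, so only the scene camera confirmed it, to within about 4 pixels.
- **Grasp:** while closing, the fingertips pressed the board lightly, at about 6 N.

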